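Slide the cover off a bench gas service box and shut the disc-ended valve

TASK

The gas to the microscope's incubation stage has to be shut off. With the fingertips, push the cover of the bench service box along its runners all the way to the far end stop, without lifting it off, then push the uncovered valve handle that ends in a round disc fully shut, a quarter turn until it lies square across its pipe. Leave the cover open, the plain valve handle where it is, and the bottle, beaker and slide box undisturbed.

Things in the scene. Friction and masses are not known exactly. Their poses are not given: they have to be found in the camera images.
- service_box: Grey low box fixed to the bench, 202 mm (x) by 523 mm (y), walls up to 83 mm. Origin: on the bench under the valve bay; its +y is the cover's sliding direction. The open-topped bay spans x -85 to 85, y -130 to 120 mm, floor z 6 mm. Two copper pipes (tops z 25 mm) cross it along x at y -45 and 50 mm, one valve on each. Beyond the bay, to y 383 mm, is a closed deck, z 74 mm.
- end_stop (a point): Middle of the inner face of the box's +y end wall (box y 373 mm, z 80 mm), which stops the cover. The cover rests on the front and rear walls (x beyond +-85 mm, top z 78 mm), between guide lips up to z 83 mm; the other end wall, at y -130 mm, is alike.
- cover: Plain aluminium plate, 186 (x) by 256 (y) by 6 mm, about 0.5 kg, lying loose on the box's walls (underside at box z 78 mm), hiding the valve bay. Origin: centre of its underside. In the box's frame it starts at y 0 to 15 mm and slides towards +y until y is about 245 mm, against the end stop. Friction only: a few newtons.
- cover_rib (a point): Centre of the grey push rib on the cover: 120 mm (x) by 14 mm (y), rising 16 mm above the plate (box z 84 to 100 mm), at y -105 mm from the cover's origin, near its -y edge. Push its -y face towards +y.
- disc_pivot (a point): Point on the upright turning axis of the disc-ended valve, at mid height of its handle (box z 56 mm). It lies in the box at x 35 mm and y -45 or 50 mm (the two valves change places).
- disc_tip (a point): Centre of the round disc (29 mm across, 16 mm thick, box z 49 to 65 mm) on the end of the disc-ended handle, 48 mm from the pivot; a 13 mm wide steel bar joins it to the pivot's 20 mm boss. Brass valve body below (top at box z 32 mm), stem 12 mm across.
- disc_handle (a joint): Angle of the disc-ended handle, rad: 0 = open, pointing along its pipe to the box's -x; grows counter-clockwise seen from above; 1.571 = shut (end stop), pointing to the box's -y. It stays where it is left; pushing at the disc takes about 4 N. Starts between 0 and 0.3.
- plain_tip (a point): Point on the plain handle 48 mm from its pivot, mid height (box z 56 mm): a straight steel bar 13 mm wide, 60 mm from pivot to end, no disc; otherwise the same valve, pivot at x 35 mm and the other of y -45 or 50 mm in the box. It too starts open, 0 to 0.3 rad from the box's -x. Not to be turned.
- stain_bottle: Amber bottle, 48 mm across, 110 mm tall, standing loose behind the box. Origin: centre of its base.
- beaker: Small glass beaker, 60 mm across, 75 mm tall, standing loose beyond the box's -y end. Origin: centre of its base.
- slide_box: Blue closed slide box, 86 by 101 by 32 mm, lying loose behind the box. Origin: centre of its underside.

How it is judged:
By the outcome, as a careful person would: the job done as asked, in the order asked, and still so for the second after the job is handed in, with the robot touching nothing.
It also fails if it takes over 51 s, if anything falls off the work surface, if the arm or the gripper's body presses on something with over 40 N, if the wrist force passes 120 N, or if a joint passes its speed limit or range.

ROBOT

A 7-joint arm with a two-finger parallel gripper is mounted at the origin on the work surface. World frame = base frame: x ahead of the robot, y to its left, z up, the work surface at z = 0. Lengths are in m, angles in rad, forces in N, time in s.
With the tool pointing down it reaches from about 0.4 to 0.85 m from the base axis. Payload 4.5 kg.
Tool frame: the origin (TCP) lies at the very end of the fingers, on their centre line; the grasp point (between the pads) lies 19 mm behind it (ctrl.tcp_to_grasp is the distance from the TCP to the grasp point, in m); z points along the fingers, y is the line along which they close (so a half turn about z gives the same grasp; the last joint's range is limited). The gripper opens to 85 mm and grips with 20 to 120 N. Pads are 22 mm wide; open, the fingers measure 114 mm over their backs; the gripper's body (76 mm by 85 mm) begins 54 mm behind the grasp point. The pads swing forward as they close: fully open they stand 13 mm farther back than shut.
Start: joints at [1.154, 0.689, -0.195, 1.565, 0.157, 0.902, -0.215], TCP at [0.272, -0.563, 0.231] pointing down, gripper open.
Joint ranges: [-3.01, 3.01], [-0.46, 2.08], [-1.47, 1.51], [0.13, 2.56], [-1, 4.14], [0.04, 2.09], [-2.66, 2.66]. Speed limits (rad/s): [2.57, 2.57, 3.14, 3.14, 3.14, 3.14, 3.14].

INTERFACE

Orientations are given as a rotation vector (axis times angle).
In Python, from station import ctrl gives the robot as it stands. The module is installed in compiled form; this text tells all that it offers. Calls block until the motion is done:
- ctrl.move_ptp(position, orientation): joint-space move of the TCP to a pose.
- ctrl.move_l(position, rotation=None, rate=0.15, max_force=None): straight line of the TCP; rotation=None keeps the orientation; rate is the mean speed in m/s. With max_force (N) it stops when the force on the tool has changed by that much, and returns True; else False.
- ctrl.goto_joints(angles): joint-space move.
- ctrl.ungrasp() and ctrl.grasp(effort=None): open the fingers fully, or close them until they stop; effort is the grip in N (None keeps the last).
- ctrl.pause(seconds).
- ctrl.inverse_kinematics(position, orientation): joint angles nearest the present ones, or None.
- ctrl.read_camera(name): name is "side" or "top" or "wrist"; returns a dict with "frame" (420x560x3 uint8, red, green, blue), "camera_matrix" (3x3 intrinsics, pixels), "rvec" (rotation vector, rad) and "tvec" (3), from world to camera coordinates, as OpenCV has them; the wrist camera has in their place "hand_eye" (4x4, takes a point from camera to tool coordinates, whose origin is the TCP and whose axes are the flange's). Camera axes: x right, y down, z forward; pixel columns grow to the right and rows downward; lengths in m; the calibration is good to about 2 mm. A picture is of the moment at which its call begins: read the wrist's pose just before it. There is no depth.
A pose or a line that the arm cannot do raises ctrl.IKError and nothing moves.
- ctrl.sign_off(): hands the job in; it is judged then, once.
Readings, each from a call of its own:
- ctrl.read_clock(): time.
- ctrl.read_joints(): joint angles.
- ctrl.read_joint_vel(): joint speeds.
- ctrl.read_effort(): joint torques, N m.
- ctrl.read_ee_pos(): TCP position.
- ctrl.read_tcp_rot(): TCP orientation.
- ctrl.read_contact_force(): force on the tool from outside, world axes, zero at the start.
- ctrl.read_wrist_torque(): the same for the moment, N m.
- ctrl.read_width(): opening from 0.0 (shut) to 1.0 (fully open).
- ctrl.read_grasp_force(): force on a finger pad.
Only numpy, scipy, OpenCV 4.12 (cv2) and the standard library are available. Lean on these libraries where they do the work, as an engineer would, in place of code of your own. Each camera call takes 0.05 s, during which the arm holds its last target. There are 200 camera calls.

## Working session

There is one attempt and no reset: what is moved stays moved. The work goes in short steps, each a Python script; the robot and the scene stay as the last script left them, time stands still between calls to the robot, and variables do not carry over. Pictures are saved under pics/ and viewed, at most 10 in all, crops included, and the job is handed in when it is done.

```bash
mkdir -p pics
python3 - <<'E'
from station import ctrl
import cv2,numpy as np
for n in("top","side"):
    d=ctrl.read_camera(n); cv2.imwrite(f"pics/{n}1.png",d["frame"][:,:,::-1])
    np.savez(f"{n}1.npz",**d)
    R=cv2.Rodrigues(np.array(d["rvec"]))[0]; print(n,d["camera_matrix"],(-R.T@np.ravel(d["tvec"])).round(3),R.round(2))
print(ctrl.read_ee_pos(),ctrl.read_tcp_rot(),ctrl.read_clock())
E
```

```text
top [[426.52622017   0.         280.74224361]
 [  0.         426.52622017 204.66559402]
 [  0.           0.           1.        ]] [0.471 0.022 1.066] [[ 0.01 -1.    0.  ]
 [-0.99 -0.01 -0.16]
 [ 0.16 -0.   -0.99]]
side [[385.92415763   0.         275.30858858]
 [  0.         385.92415763 207.25284591]
 [  0.           0.           1.        ]] [ 0.572 -0.697  0.521] [[ 1.   -0.05  0.02]
 [-0.01 -0.51 -0.86]
 [ 0.05  0.86 -0.51]]
[ 0.27199855 -0.56204931  0.23055209] [-3.06050989e+00 -7.01803201e-01  7.25636403e-04] 0.1
```

View pics/top1.png

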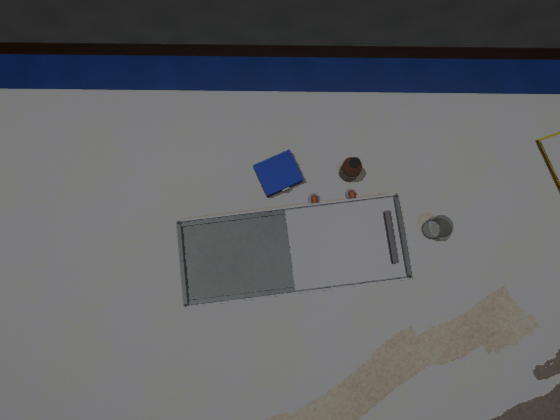

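View pics/side1.png

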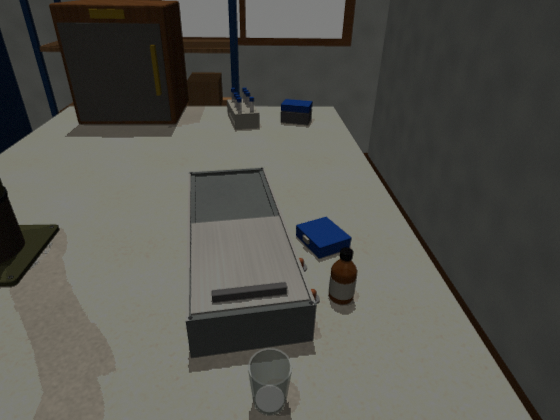

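The top view shows the box's outer corners at about (178,222), (398,196), (411,277) and (185,305). The rib runs from (387,211) to (394,263), the beaker is at (437,228), the bottle at (351,168), and the slide box at (279,173). The box's +y points left in the image.

```bash
cat > h.py <<'E'
import cv2,numpy as np
from scipy.optimize import least_squares
def px2w(d,uv,z):
    R=cv2.Rodrigues(np.array(d["rvec"]))[0]; K=np.array(d["camera_matrix"]); t=np.ravel(d["tvec"])
    c=-R.T@t; r=R.T@np.linalg.inv(K)@np.array([*uv,1.]); return c+r*(z-c[2])/r[2]
def b2w(p,xy):
    c,s=np.cos(p[2]),np.sin(p[2]); return np.array([p[0]+c*xy[0]-s*xy[1],p[1]+s*xy[0]+c*xy[1]])
def w2b(p,w):
    c,s=np.cos(p[2]),np.sin(p[2]); d=np.array(w[:2])-p[:2]; return np.array([c*d[0]+s*d[1],-s*d[0]+c*d[1]])
E
python3 - <<'E'
from h import *
d=np.load("top1.npz")
m=[px2w(d,u,.083)[:2] for u in((178,222),(398,196),(411,277),(185,305))]
M=np.array([(.101,.383),(.101,-.140),(-.101,-.140),(-.101,.383)])
f=lambda p:np.ravel([b2w(p,a)-b for a,b in zip(M,m)])
s=least_squares(f,[.5,-.1,0]);p=s.x;print(p,(s.fun*1e3).round(1));np.save("box.npy",p)
for n,u,z in(("rib",(387,211),.1),("rib2",(394,263),.1),("beaker",(437,228),.04),("bottle",(351,160),.11),("slide",(279,173),.032)):
    w=px2w(d,u,z);print(n,w.round(3),w2b(p,w).round(3))
print("r end",b2w(p,(0,.245-.105)),"disc",b2w(p,(.035,-.045)),b2w(p,(.035,.05)))
E
python3 - <<'E'
import cv2
im=cv2.imread("pics/top1.png")[180:320,160:470]
cv2.imwrite("pics/top1c.png",cv2.convertScaleAbs(cv2.resize(im,None,fx=2.5,fy=2.5,interpolation=cv2.INTER_CUBIC),alpha=1.4))
E
```

```text
[ 0.54451626 -0.1322643   0.12845442] [ 6.1  4.   6.9 -1.9 -6.2 -4.9 -6.8  2.8]
rib [ 0.617 -0.225  0.1  ] [ 0.06  -0.101]
rib2 [ 0.499 -0.237  0.1  ] [-0.058 -0.098]
beaker [ 0.586 -0.36   0.04 ] [ 0.012 -0.231]
bottle [ 0.734 -0.143  0.11 ] [ 0.187 -0.035]
slide [0.721 0.024 0.032] [0.195 0.132]
r end [0.52658206 0.00658225] disc [ 0.58499247 -0.17241   ] [ 0.57282283 -0.07819269]
```

View pics/top1c.png

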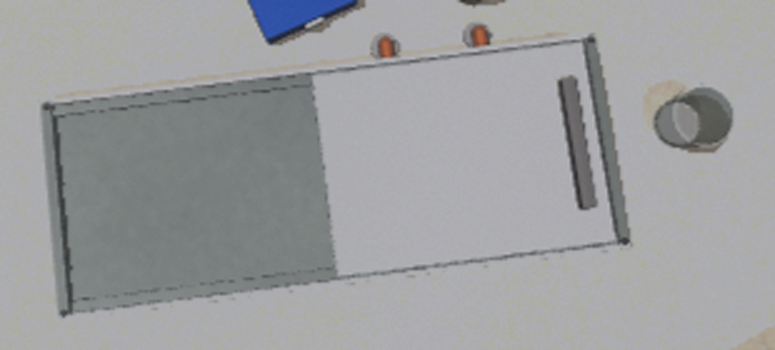

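```bash
cat >> h.py <<'E'
def rot(phi): return np.pi*np.array([np.cos(phi/2),np.sin(phi/2),0])
E
python3 - <<'E'
from station import ctrl
from h import *
p=np.load("box.npy"); B=lambda x,y,z:[*b2w(p,(x,y)),z]
for k in(-np.pi/2,np.pi/2):
    print([None if (q:=ctrl.inverse_kinematics(B(*c),rot(p[2]+k+e))) is None else q.round(2).tolist() for c,e in(((0,-.13,.089),0),((0,.125,.089),0),((-.01,.075,.052),0),((.01,0,.052),np.pi/2),((0,-.02,.052),0),((.01,-.095,.052),np.pi/2))])
k=-np.pi/2
ctrl.grasp(40)
ctrl.move_ptp(B(0,-.132,.2),rot(p[2]+k))
d=ctrl.read_camera("wrist");cv2.imwrite("pics/w1.png",d["frame"][:,:,::-1])
ctrl.move_l(B(0,-.132,.120),rate=.12)
ctrl.move_l(B(0,-.132,.090),rate=.05,max_force=6)
print(ctrl.read_ee_pos(),ctrl.read_contact_force(),ctrl.read_clock(),d["hand_eye"],d["camera_matrix"])
h=ctrl.move_l(B(0,-.09,.090),rate=.03,max_force=2); print(h,w2b(p,ctrl.read_ee_pos()),ctrl.read_contact_force())
E
```

```text
[[0.17, 0.9, 0.35, 1.71, -0.48, 0.62, -2.22], [-0.28, 0.83, 0.35, 1.99, -0.64, 0.44, -2.45], [-0.14, 0.88, 0.27, 2.0, -0.66, 0.35, -2.34], [0.16, 0.88, -0.01, 1.86, 0.02, 0.39, -1.31], [0.02, 0.91, 0.3, 1.88, -0.58, 0.44, -2.27], [0.32, 0.91, -0.03, 1.74, 0.05, 0.49, -1.18]]
[[0.56, 0.89, -0.37, 1.69, 0.47, 0.66, 0.07], [0.12, 0.8, -0.32, 1.97, 0.54, 0.46, -0.47], [0.18, 0.87, -0.26, 1.98, 0.58, 0.37, -0.41], [0.5, 0.96, -0.62, 1.84, 0.9, 0.65, 1.02], [0.35, 0.89, -0.28, 1.86, 0.51, 0.46, -0.16], [0.69, 1.02, -0.73, 1.72, 0.92, 0.79, 1.2]]
[ 0.56148062 -0.26332323  0.09000595] [ 0.32871646 -0.08196659 -0.13437868] 4.3 [[ 9.36579967e-04 -9.47459716e-01 -3.19873739e-01  8.26348807e-02]
 [ 9.99999290e-01  1.12292839e-03 -3.98126190e-04 -1.64854901e-03]
 [ 7.36403830e-04 -3.19873139e-01  9.47460096e-01 -1.41925324e-01]
 [ 0.00000000e+00  0.00000000e+00  0.00000000e+00  1.00000000e+00]] [[362.71208702   0.         277.45131932]
 [  0.         362.71208702 212.14482753]
 [  0.           0.           1.        ]]
True [-5.79618747e-05 -1.18847928e-01] [ 0.51537501 -0.01841518 -0.12632923]
```

View pics/w1.png

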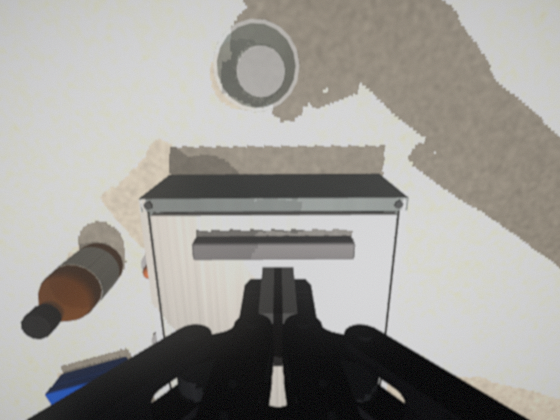

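The wrist view shows the gripper square to the box. The end wall spans columns 145–403 at row 205, and the rib spans 195–353 at row 245, both centred on the tool. Contact came at y ≈ -0.119, which matches the expected rib face, so I'll push now.

Run:
```python
from station import ctrl
from h import *
p=np.load("box.npy"); B=lambda x,y,z:[*b2w(p,(x,y)),z]
h=ctrl.move_l(B(0,.105,.090),rate=.08,max_force=15); print(h,w2b(p,ctrl.read_ee_pos()),ctrl.read_contact_force())
if not h:
    h=ctrl.move_l(B(0,.145,.090),rate=.03,max_force=15); print(h,w2b(p,ctrl.read_ee_pos()),ctrl.read_contact_force())
d=ctrl.read_camera("top"); np.savez("top2.npz",**d)
cv2.imwrite("pics/top2.png",cv2.resize(d["frame"][170:320,150:430,::-1],None,fx=2.8,fy=2.8,interpolation=cv2.INTER_CUBIC)); print(ctrl.read_clock())
```

```text
False [4.93633662e-06 1.04822564e-01] [ 0.04933859 -1.51034081 -1.20160607]
True [0.00054152 0.12304836] [ 0.40016466 -1.787879    0.99904912]
8.775
```

View pics/top2.png

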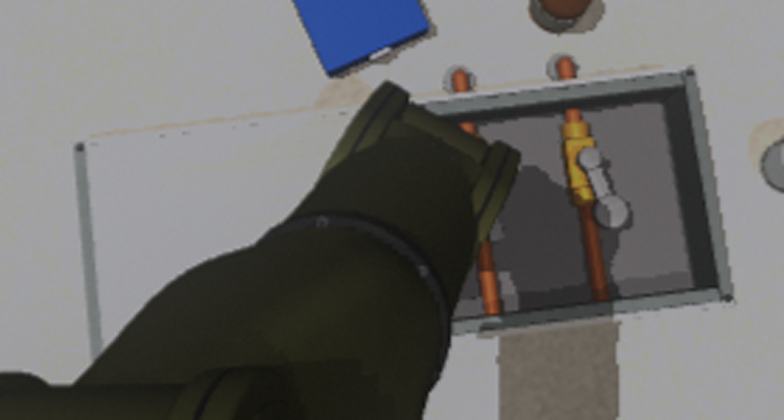

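The cover is against the stop (contact at y 0.123, expected 0.122). The disc-ended valve is on the pipe nearer the -y end: pivot at crop (590,158), disc at crop (612,212).

Run:
```python
from station import ctrl
from h import *
p=np.load("box.npy"); B=lambda x,y,z:[*b2w(p,(x,y)),z]
d=np.load("top2.npz"); f=lambda u,z:w2b(p,px2w(d,(u[0]/2.8+150,u[1]/2.8+170),z))
a,t=f((590,158),.064),f((612,212),.065); v=t-a; print("pivot",a,"tip",t,np.hypot(*v),"th",np.arctan2(-v[1],-v[0]))
for u,z in(((690,73),.083),((729,298),.083)): print(f(u,z))
ctrl.move_l(B(0,.10,.09),rate=.1); ctrl.move_l(B(0,.10,.16),rate=.15)
ctrl.move_l(B(-.015,-.01,.16),rate=.15)
R=cv2.Rodrigues(np.array(ctrl.read_tcp_rot()))[0]; T=ctrl.read_ee_pos()
d=ctrl.read_camera("wrist");cv2.imwrite("pics/w2.png",d["frame"][:,:,::-1]); np.savez("w2.npz",R=R,T=T,**d)
# expected pixels
H=np.linalg.inv(np.array(d["hand_eye"]))
for n,q in(("piv",(.035,-.045,.064)),("tip th.2",(.035-.048*np.cos(.2),-.045-.048*np.sin(.2),.065)),("cornerL",(.095,-.13,.083)),("cornerR",(-.095,-.13,.083))):
    c=H@np.append(R.T@(np.array(B(*q))-T),1); print(n,(np.array(d["camera_matrix"])@c[:3]/c[2])[:2])
print(ctrl.read_clock())
```

```text
pivot [ 0.03550949 -0.04343378] tip [-0.01171782 -0.0547296 ] 0.0485593798338015 th 0.2347692096542321
[ 0.09467698 -0.13355714]
[-0.09279774 -0.13471859]
piv [204.79466722 164.80550286]
tip th.2 [275.69247591 150.45243577]
cornerL [76.91417085 15.7893145 ]
cornerR [428.75400708  14.77502403]
10.7
```

View pics/w2.png

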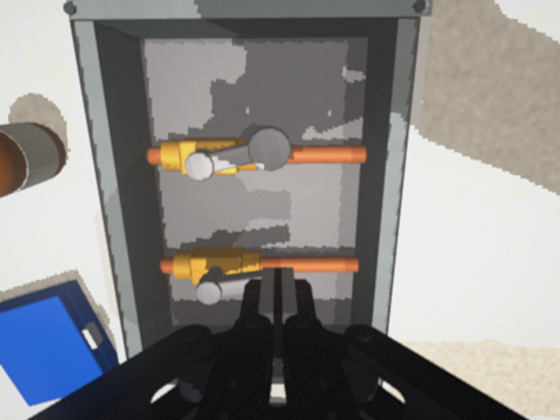

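The wrist view shows the pivot at (200,166) and the disc at (269,149), within about 3 mm of the predicted pixels, so θ ≈ 0.23. The plain handle is at (210,292), well clear. I'll go down behind the disc and sweep the arc.

Run:
```python
from station import ctrl
from h import *
p=np.load("box.npy"); B=lambda x,y,z:[*b2w(p,(x,y)),z]
def tgt(th,off,z=.054):
    c,s=np.cos(th),np.sin(th); return B(.036-.048*c-off*s,-.045-.048*s+off*c,z)
r=lambda th:rot(p[2]-np.pi/2+th)
ctrl.move_l(tgt(.23,.036,.12),r(.23),rate=.12)
h=ctrl.move_l(tgt(.23,.036),rate=.06,max_force=6); print("down",h)
if not h:
  for th in np.append(np.arange(.23,1.5,.14),[1.5,1.6,1.7,1.8]):
    h=ctrl.move_l(tgt(th,.0255),r(th),rate=.035,max_force=12)
    print(round(th,2),h,w2b(p,ctrl.read_ee_pos()).round(4),ctrl.read_contact_force().round(1),round(ctrl.read_clock(),1))
    if h: break
d=ctrl.read_camera("wrist");cv2.imwrite("pics/w3.png",d["frame"][:,:,::-1])
```

```text
down False
0.23 False [-0.0165 -0.0315] [-0.   0.5  0.4] 12.9
0.37 False [-0.0179 -0.0379] [-0.2  2.3  0.5] 13.3
0.51 False [-0.0185 -0.046 ] [-0.5  2.   0.4] 13.6
0.65 False [-0.0179 -0.0538] [-1.5  2.3 -0.7] 14.0
0.79 False [-0.0162 -0.0614] [-1.6  1.9 -0.3] 14.4
0.93 False [-0.0134 -0.0685] [-2.2  2.2 -0.8] 14.7
1.07 False [-0.0097 -0.0751] [-2.  -0.8 -0.4] 15.1
1.21 False [-0.0051 -0.0812] [-2.7  0.7  0.2] 15.5
1.35 False [ 0.0004 -0.0866] [-2.6 -0.6 -0.6] 15.8
1.49 False [ 0.0065 -0.0912] [-3.1 -2.  -1.3] 16.2
1.5 False [ 0.0066 -0.0914] [-3.5 -2.6 -1.7] 16.4
1.6 False [ 0.012  -0.0943] [-3.6 -2.4 -2.3] 16.8
1.7 True [ 0.0122 -0.0958] [-0.4  0.1  0.2] 17.0
```

View pics/w3.png

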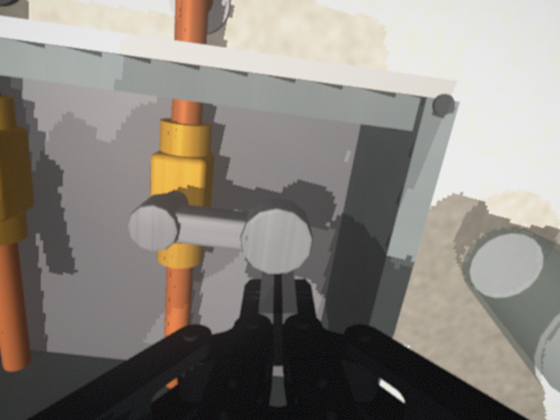

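The handle now runs from the boss at (155,228) to the disc at (277,240), roughly square to the pipe, and the arm stopped on force as it would at the end stop. I'll back off and measure.

Run:
```python
from station import ctrl
from h import *
p=np.load("box.npy"); B=lambda x,y,z:[*b2w(p,(x,y)),z]
ctrl.move_l(B(-.012,-.092,.054),rate=.08); ctrl.move_l(B(-.012,-.092,.2),rate=.15)
ctrl.move_l(B(-.12,-.17,.3),rate=.2)
d=ctrl.read_camera("top"); np.savez("top3.npz",**d)
cv2.imwrite("pics/top3.png",cv2.resize(d["frame"][140:310,160:460,::-1],None,fx=2.6,fy=2.6,interpolation=cv2.INTER_CUBIC)); print(ctrl.read_clock())
R=cv2.Rodrigues(np.array(ctrl.read_tcp_rot()))[0]; T=ctrl.read_ee_pos()
d=ctrl.read_camera("wrist");cv2.imwrite("pics/w4.png",d["frame"][:,:,::-1]); np.savez("w4.npz",R=R,T=T,**d)
```

```text
19.6333
```

View pics/top3.png

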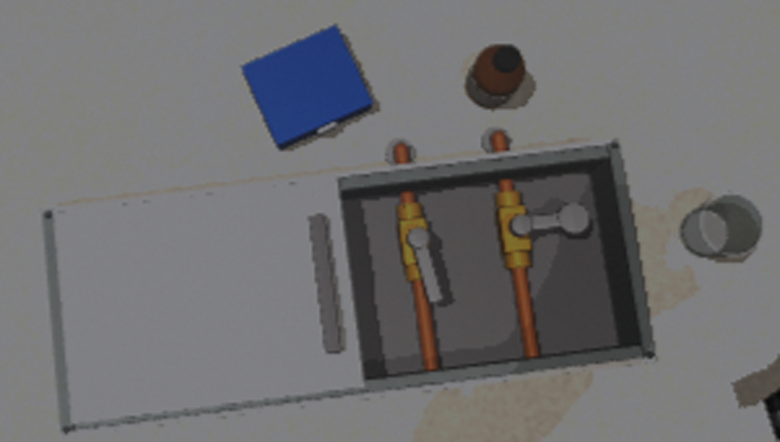

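View pics/w4.png

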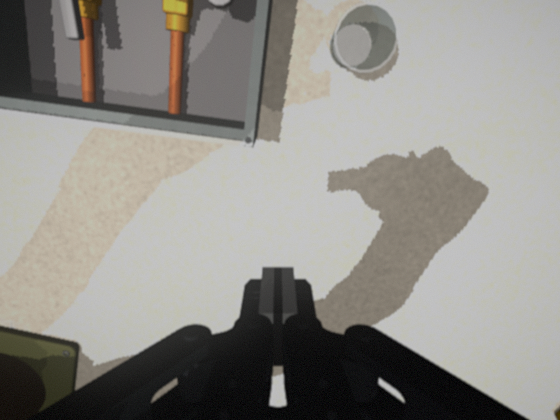

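The cover lies flat against the far wall. The disc handle, from (521,225) to (573,218), has slope -0.135 against the box edge's -0.127, so it's shut at about 1.57 rad. The plain handle, bottle, beaker and slide box are where they were, and the arm is clear.

```bash
python3 -c "
from station import ctrl
print(ctrl.sign_off())"
```

```text
the job is handed in; nothing more can be done
None
```

The job is handed in at about 20 s: the cover was pushed to its far end stop and left open, the disc-ended valve is shut square across its pipe, and the last camera picture shows nothing else disturbed.

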